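# Gauge the plywood cloud in its toggle-clamp check nest

### The job

Check the thickness of the white plywood cloud lying in the check nest: swing the toggle clamp's red handle over centre until the clamp locks down on the cloud, and while it is locked press the yellow key and then the green key on the readout box, one at a time and all the way down. Then swing the handle fully back so that the cloud lies free and flat in its nest. Press no key while the clamp is not locked, leave the red key alone and do not push the other things about.

Things in the scene. Friction and masses are not known exactly. Their poses are not given: they have to be found in the camera images.
- jig: check nest fixed to the table: plywood board 270 x 160 x 18 mm, origin under its centre. x axis runs from the clamp (-x end) to the cloud (+x end), z up, y parallel to the clamp's hinge. The steel clamp bracket (28 mm wide, up to 70 mm above the table) stands at x = -75 to 3 mm. Six dark wooden stops, up to 32 mm above the table, surround the cloud
- nest (a point): centre of the grey pad in the nest, on its top 24 mm above the table; 75 mm from the jig's origin along the jig's +x. The cloud belongs here
- handle (a joint): angle of the clamp's handle, rad. 0 = open stop: handle points back to the jig's -x, 0.31 rad above horizontal. Grows as it swings up and over towards the cloud: 1.26 upright, 1.40 dead centre, 1.53 closed stop, locked. Needs about 2 N at the grip and stays where left; from about 1.08 the sprung pad resists (up to 5 N), past 1.44 it pulls the handle to the stop; opening again takes about 5 N
- handle_hinge (a point): centre of the handle's hinge on the bracket, 55 mm above the table, 65 mm from the jig's origin towards its -x; hinge axis along the jig's y
- handle_grip (a point): point to grasp on the axis of the handle's round red grip, 105 mm from handle_hinge. The grip is 22 mm thick and reaches from 54 to 133 mm from the hinge; the bare bar below it is 12 mm. Can be pinched from above at every handle angle, fingers closing along the hinge axis; it then turns between the fingers
- clamp_arm: steel hold-down arm, 96 mm long, 10 mm wide, hinged 59 mm nearer the cloud than the handle, with a sprung black rubber pad (20 mm diameter) at its end. Linked to the handle and driven only by it: stands 63 degrees up, its end about 145 mm above the table, when open (handle 0), level with the pad on the cloud from 1.40. Origin on its hinge
- cloud: loose white plywood cloud cut-out, about 65 x 110 mm and 12 mm thick, lying flat in the nest with about 4 mm of play between the stops, long side along the jig's y; origin under its centre
- readout: grey gauge readout box fixed on the table, 130 (x) x 190 (y) x 40 mm high, origin under its centre; small tilted screen up to 64 mm high along its +x edge; three round keys in a row along its y axis, 20 mm from its centre towards its -x, 60 mm apart, in any order
- yellow_key (a joint): travel of the yellow key (the first key to press), m: 0 = up, 0.006 = fully down; a spring key that starts to move at 1.5 N and takes 5 N fully down; it counts as pressed from 0.004
- yellow_key_top (a point): centre of the top face of the yellow key: round, 28 mm diameter, about 62 mm above the table, standing 10 mm proud of its black 44 mm ring; pressed straight down
- green_key (a joint): travel of the green key (the second key to press), m: 0 = up, 0.006 = fully down; a spring key that starts to move at 1.5 N and takes 5 N fully down; it counts as pressed from 0.004
- green_key_top (a point): centre of the top face of the green key: round, 28 mm diameter, about 62 mm above the table, standing 10 mm proud of its black 44 mm ring; pressed straight down
- red_key (a joint): travel of the red key (the zero key, to be left alone), m: 0 = up, 0.006 = fully down; a spring key that starts to move at 1.5 N and takes 5 N fully down; it counts as pressed from 0.004
- red_key_top (a point): centre of the top face of the red key: round, 28 mm diameter, about 62 mm above the table, standing 10 mm proud of its black 44 mm ring; pressed straight down
- blue_tin: bystander, not to be disturbed: blue closed paint tin, 84 mm diameter, 100 mm tall; origin under its centre
- cream_pot: bystander, not to be disturbed: small cream paint pot, 50 mm diameter, 42 mm tall; origin under its centre
- dark_jar: bystander, not to be disturbed: small glass jar with black lid, 52 mm diameter, 50 mm tall; origin under its centre
- brush_tin: bystander, not to be disturbed: green tin with paper label, 72 mm diameter, 85 mm tall, with three brushes standing in it to 182 mm; origin under its centre
- lighter: bystander, not to be disturbed: blue lighter lying flat, 80 x 24 x 13 mm; origin under its centre
- brush: bystander, not to be disturbed: paint brush lying flat, about 180 mm long, under 30 mm high; origin near its middle, on the table
- paint_lid: bystander, not to be disturbed: orange round tin lid lying flat, 110 mm diameter, 12 mm high; origin under its centre

How it is judged (in metres and radians):
On the way, in this order (a step that is already met when the one before it is completed fails the run):
1. the clamp is locked past centre (handle above 1.47 rad) with its pad pressing on the cloud (over 4 N) (value of joint handle above 1.47 rad and contact force between clamp_arm and cloud above 4 N), for 0.2 s.
2. the yellow key is pressed at least 4 mm while the clamp is locked (all of step 1 and value of joint yellow_key above 0.004 m), for 0.05 s.
3. then the green key is pressed at least 4 mm while the clamp is locked (all of step 1 and value of joint green_key above 0.004 m), for 0.05 s.
4. the handle is swung fully back (below 0.2 rad) and the clamp is off the cloud (value of joint handle below 0.2 rad and contact force between clamp_arm and cloud below 0.1 N), for 0.2 s.
At the end, for the whole second after the job is handed in: The handle is fully back (below 0.2 rad), the clamp is off the cloud, all three keys are up (less than 1.5 mm down), and the cloud is at rest and flat in its nest: within 12 mm of the nest's centre, tilted less than 0.08 rad, its underside no more than 5 mm above the pad (all of step 4 and linear speed of cloud below 0.01 m/s and horizontal distance between cloud and nest below 0.012 m and z of cloud in the frame of jig below 0.029 m and angle between cloud's own z axis and vertical below 0.08 rad and value of joint each of yellow_key, green_key, red_key below 0.0015 m); the robot touches nothing.
It fails at once if the red key is pressed (3 mm or more) (value of joint red_key above 0.003 m).
It fails at once if a key is pressed (3 mm or more) while the clamp is not locked (handle below 1.4 rad) (value of joint handle below 1.4 rad and value of joint any of yellow_key, green_key above 0.003 m).
It fails at once if the yellow and green keys are down at the same time (value of joint each of yellow_key, green_key above 0.002 m).
It fails at once if a bystander is moved more than 30 mm (distance of any of blue_tin, cream_pot, dark_jar, brush_tin, lighter, brush, paint_lid from where it was at the start of the episode above 0.03 m).
It also fails if it takes over 72 s, if anything falls off the work surface, if the arm or the gripper's body presses on something with over 40 N, if the wrist force passes 120 N, or if a joint passes its speed limit or range.

### The arm

A 6-joint arm with a two-finger parallel gripper is mounted at the origin on the work surface. World frame = base frame: x ahead of the robot, y to its left, z up, the work surface at z = 0. Lengths are in m, angles in degrees, forces in N, time in s.
With the tool pointing down it reaches from about 0.4 to 0.825 m from the base axis. Payload 7 kg.
Tool frame: the origin (TCP) lies on the centre line of the jaws, within the pads' length; the fingertips stand 19 mm ahead of it and the grasp point (between the pads) is the TCP (r.tips_ahead is the distance from the TCP to the fingertips, in m); z points along the fingers, y is the line along which they close (so a half turn about z gives the same grasp; the last joint's range is limited). The gripper opens to 88 mm and grips with 3 to 60 N. Pads are 19 mm wide; open, the fingers measure 130 mm over their backs; the gripper's body (78 mm by 193 mm) begins 47 mm behind the grasp point.
Start: joints at [88.069, 20.546, 0.682, 0, -70.136, -16.507], TCP at [0.213, 0.64, 0.246] pointing down, gripper open.
Joint ranges: [-176.03, 176.03], [-82.01, 121.73], [-58.28, 71.71], [-173.87, 95.51], [-174.79, -0.11], [-173.66, 173.66]. Speed limits (degrees/s): [136.94, 136.94, 172.46, 180, 180, 180].

### API

Orientations are given as [roll, pitch, yaw] about the fixed x, y, z axes, in that order (R = Rz(yaw) Ry(pitch) Rx(roll)).
In Python, from plant import r, viewer, close_job gives the robot as it stands. The module is installed in compiled form; this text tells all that it offers.
- The arm moves only by the tool arm_command, never from a script. Its arguments are lists of equal length, an entry for each row: "travel": the shift along the world's x, y, z scaled (see below), a list of three; "delta_rot": the turn, a rotation vector about the world's x, y, z scaled (see below), a list of three. In form: {"travel": [[dx, dy, dz], ...], "delta_rot": [[rx, ry, rz], ...]}. A call has 1 to 20 rows; each row is the pose to reach, as a shift and turn from the pose commanded when the call began; what a row does not reach only later rows make up. The controller multiplies each number of a shift by 0.5 m and each number of a turn by 90 degrees. A row lasts 1/8 s, in which the tool goes at most 62.5 mm and 10.7 degrees, less where a joint would pass 70% of its speed; a pose out of reach is approached as far as the arm can. A call with a number of a shift or a turn outside -1 to 1 is refused whole. A call with a gripper value outside its range is refused whole. "grip" is the opening, from 0 (shut) to 1 (fully open), set as the call begins (left out, the last holds). The fingers move at their own pace and stop on an object; "newtons" is the grip in N (left out, the last holds). Time passes only in rows, so rows that repeat a pose let the fingers close. It gives the time, the measured TCP pose, the force, the opening and the grip force at its end, in the units of the state.
- r.get_state(): the state, without advancing time (a new reading comes with each control period).
- viewer.capture(name): name is "scene" or "top" or "wrist"; returns a dict with "img" (420x560x3 uint8, red, green, blue), "camera_matrix" (3x3 intrinsics, pixels), "R" (3x3) and "t" (3): a world point X has camera coordinates R X + t; the wrist camera has in their place "mount" (4x4, takes a point from camera to tool coordinates, whose origin is the TCP and whose axes are the flange's). Camera axes: x right, y down, z forward; pixel columns grow to the right and rows downward; lengths in m; the calibration is good to about 2 mm. A picture is of the moment at which its call begins: read the wrist's pose just before it. There is no depth.
- close_job(): hands the job in; it is judged then, once.
The state is a dict: "time_s": time; "joints": joint angles; "qd": joint speeds; "joint_torque": joint torques, N m; "tcp_pos": TCP position; "eef_rot": TCP orientation; "contact_force": force on the tool from outside, world axes, zero at the start; "moment": the same for the moment, N m; "gripper_width": finger opening in m; "gripper_force": force on a finger pad.
Only numpy, scipy, OpenCV 4.12 (cv2) and the standard library are available. Lean on these libraries where they do the work, as an engineer would, in place of code of your own. Each camera call takes 0.05 s, during which the arm holds its last target. There are 200 camera calls.

## Working session

There is one attempt and no reset: what is moved stays moved. The work goes in short steps, Python scripts to look and compute and a tool call to move; the robot and the scene stay as the last step left them, time stands still between calls to the robot, and variables do not carry over. Pictures are saved under pics/ and viewed, at most 10 in all, crops included, and the job is handed in when it is done.

Besides the shell and the picture viewer there is one more tool, called after "Call:" in YAML: its name, and indented under it one key for each argument. arm_command: Moves the arm, as the interface text tells. Shifts and turns lie within -1 to 1; 1 stands for 0.5 m of shift or 90 degrees of turn. Its arguments: {"type":"object","properties":{"travel":{"type":"array"},"delta_rot":{"type":"array"},"grip":{"type":"number"},"newtons":{"type":"number"}},"required":["travel","delta_rot"]}

```bash
mkdir -p pics; python3 - <<'E'
from plant import r, viewer
import cv2, pickle
print(r.get_state())
d={}
for n in("scene","top"):
    c=viewer.capture(n); d[n]=c
    cv2.imwrite(f"pics/{n}0.png",c["img"][:,:,::-1]); print(n,c["camera_matrix"],c["R"],c["t"])
pickle.dump(d,open("c0.pkl","wb"))
E
```

```text
{'time_s': 0.0, 'joints': array([ 8.80698648e+01,  2.05905155e+01,  6.33864975e-01, -2.14626795e-02,
       -7.01333683e+01, -1.65077076e+01]), 'qd': array([-0.11641767, -0.02047059,  0.10143816, -0.07497749, -0.14829323,
        0.06458668]), 'joint_torque': array([-9.23747939e-04, -5.82714558e+01,  2.93051273e+01,  6.99724853e+00,
        6.86983185e-03, -1.68769852e-04]), 'tcp_pos': array([0.21334775, 0.63992478, 0.24462949]), 'eef_rot': array([ 1.79907958e+02, -6.23634284e-03, -1.84451474e+01]), 'contact_force': array([ 0.09529909, -0.36085659, -0.44328784]), 'moment': array([ 0.00813999,  0.03444873, -0.02697041]), 'gripper_force': 0.0, 'gripper_width': 0.08764502624696377}
scene [[379.55435992   0.         281.01611151]
 [  0.         379.55435992 211.34924154]
 [  0.           0.           1.        ]] [[-0.62416581  0.78120369  0.01174038]
 [ 0.64243188  0.52172585 -0.56132292]
 [-0.4446328  -0.34281618 -0.82751359]] [ 0.37123674 -0.30786853  1.36511885]
top [[413.66045223   0.         281.08298925]
 [  0.         413.66045223 202.96192765]
 [  0.           0.           1.        ]] [[ 0.00605973 -0.9996892   0.02418217]
 [-0.99674154 -0.00798346 -0.08026554]
 [ 0.08043366 -0.02361698 -0.99648014]] [-0.04210635  0.5839198   1.09320085]
```

View pics/scene0.png

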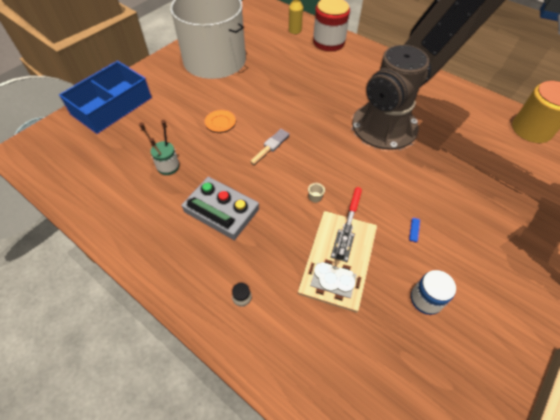

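View pics/top0.png

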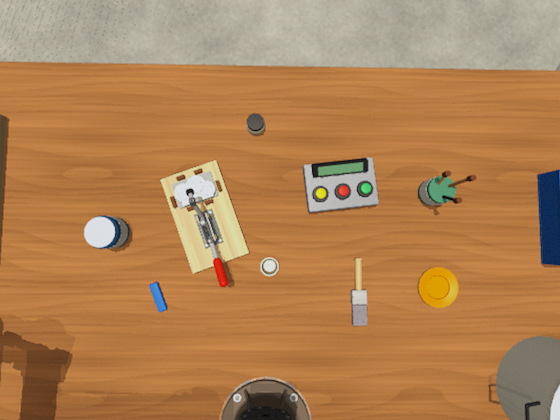

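The scene view shows the jig at about (340,258), handle (356,200), and keys green (207,187), red (223,197), yellow (240,205). In the top view, the red grip is at (221,272), the cloud at (196,188), and keys yellow (320,194), red (343,191), green (365,188). The cream pot (269,267) is near the handle.

```bash
cat > h.py <<'E'
import numpy as np, cv2
def ray(c,uv):
    d=c["R"].T@np.linalg.solve(c["camera_matrix"],[*uv,1.0]); return -c["R"].T@c["t"],d
def plane(c,uv,z):
    o,d=ray(c,uv); return o+d*(z-o[2])/d[2]
def tri(cs,uvs):
    A=np.zeros((3,3));b=np.zeros(3)
    for c,uv in zip(cs,uvs):
        o,d=ray(c,uv); d/=np.linalg.norm(d); P=np.eye(3)-np.outer(d,d); A+=P;b+=P@o
    X=np.linalg.solve(A,b)
    return X,[np.linalg.norm(np.cross(X-ray(c,u)[0],ray(c,u)[1]/np.linalg.norm(ray(c,u)[1]))) for c,u in zip(cs,uvs)]
def blobs(img,lo,hi,roi,amin=20):
    hsv=cv2.cvtColor(np.ascontiguousarray(img),cv2.COLOR_RGB2HSV); x0,y0,x1,y1=roi
    m=cv2.inRange(hsv,np.array(lo),np.array(hi))
    if lo[0]==0: m|=cv2.inRange(hsv,np.array([174,*lo[1:]]),np.array([180,*hi[1:]]))
    k=np.zeros_like(m);k[y0:y1,x0:x1]=m[y0:y1,x0:x1]
    cs,_=cv2.findContours(k,cv2.RETR_EXTERNAL,cv2.CHAIN_APPROX_NONE)
    out=[]
    for c in sorted(cs,key=cv2.contourArea,reverse=True):
        if cv2.contourArea(c)>=amin:
            M=cv2.moments(c); out.append((np.array([M["m10"]/M["m00"],M["m01"]/M["m00"]]),M["m00"],c))
    return out
E
python3 - <<'E'
import pickle; from h import *
np.set_printoptions(precision=4,suppress=True)
d=pickle.load(open("c0.pkl","rb")); S,T=d["scene"],d["top"]
col={"red":([0,150,90],[4,255,255]),"yellow":([24,150,120],[34,255,255]),"green":([50,120,80],[80,255,255])}
roiS={"red":(210,185,235,210),"yellow":(228,192,252,216),"green":(196,176,217,196)}
roiT={"red":(330,178,356,204),"yellow":(308,182,332,206),"green":(354,177,376,200)}
for k in col:
    a=blobs(S["img"],*col[k],roiS[k]);b=blobs(T["img"],*col[k],roiT[k])
    print(k,[(x[0],x[1]) for x in a],[(x[0],x[1]) for x in b])
    if a and b: print(tri([S,T],[a[0][0],b[0][0]]),plane(S,a[0][0],.062),plane(T,b[0][0],.062))
a=blobs(S["img"],*col["red"],(335,180,370,220));b=blobs(T["img"],*col["red"],(205,250,240,295))
print("grip",a[0][:2],b[0][:2],tri([S,T],[a[0][0],b[0][0]]))
for n,c,x in(("S",S,a),("T",T,b)):
    print(n,cv2.minAreaRect(x[0][2]),plane(c,x[0][0],.087))
# board
for n,c,roi in(("S",S,(290,200,385,315)),("T",T,(155,155,255,280))):
    b=blobs(c["img"],[18,50,130],[30,170,255],roi)
    h=cv2.convexHull(np.vstack([x[2] for x in b if x[1]>40])); q=cv2.minAreaRect(h)
    ap=cv2.approxPolyDP(h,5,True)[:,0]
    print(n,ap.tolist()); P=np.array([plane(c,u,.018) for u in ap]);print(P)
    if len(P)==4: print(P.mean(0),[np.linalg.norm(P[i]-P[i-1]) for i in range(4)])
E
```

```text
red [(array([223.119 , 195.7593]), 63.0)] [(array([342.9304, 190.2426]), 79.0)]
(array([ 0.617 , -0.2009,  0.0526]), [np.float64(3.219121848852911e-05), np.float64(3.2191218488569566e-05)]) [ 0.6214 -0.1953  0.062 ] [ 0.6159 -0.1993  0.062 ]
yellow [(array([239.876 , 204.1008]), 43.0)] [(array([320.4161, 192.8976]), 76.5)]
(array([ 0.6093, -0.1411,  0.055 ]), [np.float64(0.0002777154700552441), np.float64(0.00027771547005536046)]) [ 0.6128 -0.1376  0.062 ] [ 0.6084 -0.14    0.062 ]
green [(array([206.7294, 186.9538]), 50.5)] [(array([365.3996, 187.8462]), 78.0)]
(array([ 0.6241, -0.2609,  0.0529]), [np.float64(0.0003049775610979278), np.float64(0.00030497756109777345)]) [ 0.6284 -0.2552  0.062 ] [ 0.6228 -0.2586  0.062 ]
grip (array([354.9809, 199.2593]), 139.5) (array([220.0686, 272.0391]), 192.0) (array([0.4041, 0.1156, 0.0825]), [np.float64(0.00032083601245690694), np.float64(0.0003208360124568625)])
S ((354.9807434082031, 198.90383911132812), (7.279580593109131, 24.557621002197266), 15.255118370056152) [0.4075 0.1165 0.087 ]
T ((220.00460815429688, 271.8486328125), (29.405269622802734, 8.141523361206055), 73.3007583618164) [0.4043 0.1153 0.087 ]
S [[324, 212], [375, 225], [357, 309], [299, 291]]
[[0.4555 0.0523 0.018 ]
 [0.3992 0.1941 0.018 ]
 [0.6468 0.2883 0.018 ]
 [0.7008 0.1444 0.018 ]]
[0.5506 0.1698 0.018 ] [np.float64(0.26198906155909246), np.float64(0.15262320978833924), np.float64(0.2648789839696938), np.float64(0.15366252228172578)]
T [[215, 160], [248, 253], [193, 273], [160, 179]]
[[0.7008 0.1429 0.018 ]
 [0.4492 0.0499 0.018 ]
 [0.3955 0.1955 0.018 ]
 [0.6472 0.2903 0.018 ]]
[0.5482 0.1696 0.018 ] [np.float64(0.15690010443630478), np.float64(0.2681945710719651), np.float64(0.15526448700420092), np.float64(0.26888459846882223)]
```

Call:
arm_command:
  travel:
    - [0.05, -0.12, 0]
    - [0.1, -0.24, 0]
    - [0.15, -0.36, 0]
    - [0.2, -0.48, 0]
    - [0.25, -0.6, 0]
    - [0.3, -0.72, 0]
    - [0.35, -0.84, 0]
    - [0.38, -0.92, 0]
    - [0.41, -1, 0]
    - [0.41, -1, 0]
    - [0.41, -1, 0]
    - [0.41, -1, 0]
  delta_rot:
    - [0, 0, 0.05]
    - [0, 0, 0.1]
    - [0, 0, 0.15]
    - [0, 0, 0.2]
    - [0, 0, 0.25]
    - [0, 0, 0.3]
    - [0, 0, 0.35]
    - [0, 0, 0.4]
    - [0, 0, 0.43]
    - [0, 0, 0.43]
    - [0, 0, 0.43]
    - [0, 0, 0.43]

```text
time_s: 1.6
tcp_pos: [0.4183, 0.1411, 0.2455]
eef_rot: [-180.0, 0.0, 20.3]
contact_force: [0.5, -0.2, -0.1]
gripper_width: 0.0875
gripper_force: 0.0
```

```bash
python3 - <<'E'
from plant import r, viewer
import cv2, pickle
s=r.get_state(); c=viewer.capture("wrist"); pickle.dump((s,c),open("w0.pkl","wb"))
print(s["time_s"],s["tcp_pos"],s["eef_rot"],s["joints"],c["mount"])
cv2.imwrite("pics/w0.png",c["img"][:,:,::-1])
E
```

```text
1.6 [0.41826882 0.14112422 0.24546161] [-1.79998433e+02  1.13544834e-02  2.03123942e+01] [ 4.43919358e+01 -2.16321267e+00 -2.70981221e+01 -6.68646124e-03
 -6.50748176e+01  6.59232767e+01] [[ 5.08759123e-04 -9.62494916e-01 -2.71299242e-01  7.27480645e-02]
 [ 9.99999635e-01  3.03578902e-04  7.98254304e-04 -9.13664759e-04]
 [-6.85954983e-04 -2.71299549e-01  9.62494719e-01 -1.39821687e-01]
 [ 0.00000000e+00  0.00000000e+00  0.00000000e+00  1.00000000e+00]]
```

View pics/w0.png

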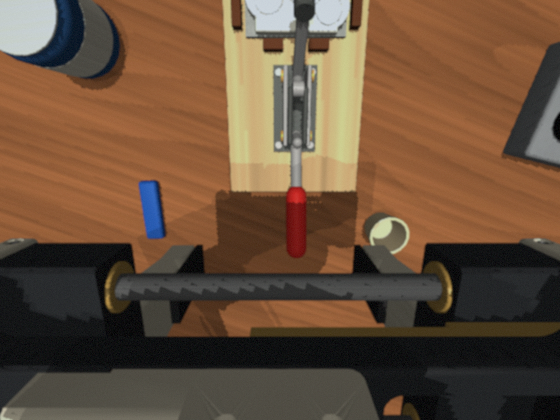

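The wrist view shows the red grip from (297,188) to (297,256), aligned with image columns. The bracket is at (295,108), and the board edges are at columns of about 230 and 360. I'll refine the hinge line and grip with these rays.

```bash
cat >> h.py <<'E'
from scipy.spatial.transform import Rotation as Ro
def wcam(s,c):
    Rt=Ro.from_euler("xyz",s["eef_rot"],degrees=True).as_matrix(); M=c["mount"]
    Rc=Rt@M[:3,:3]; p=s["tcp_pos"]+Rt@M[:3,3]
    return dict(img=c["img"],camera_matrix=c["camera_matrix"],R=Rc.T,t=-Rc.T@p)
E
python3 - <<'E'
import pickle; from h import *
np.set_printoptions(precision=4,suppress=True)
d=pickle.load(open("c0.pkl","rb")); S,T=d["scene"],d["top"]; W=wcam(*pickle.load(open("w0.pkl","rb")))
lo,hi=[0,150,60],[6,255,255]
w=blobs(W["img"],lo,hi,(280,170,320,262))[0]; print(w[0],w[1],cv2.boundingRect(w[2]))
t=blobs(T["img"],lo,hi,(205,250,240,295))[0]; s_=blobs(S["img"],lo,hi,(335,180,370,220))[0]
print(tri([S,T],[s_[0],t[0]]),tri([S,T,W],[s_[0],t[0],w[0]]),tri([S,W],[s_[0],w[0]]))
# grip axis at both ends at expected heights
x,y,ww,h=cv2.boundingRect(w[2]); pts=w[2][:,0]
for dist,row in((133,y+h-6),(54,y+5)):
    u=pts[abs(pts[:,1]-row)<1][:,0].mean(); print(dist,u,row,plane(W,(u,row),.055+.001*dist*np.sin(.31)))
# board side edges
hsv=cv2.cvtColor(W["img"],cv2.COLOR_RGB2HSV)
m=cv2.inRange(hsv,np.array([18,50,130]),np.array([30,170,255]))
L=[];R_=[]
for v in range(60,150,5):
    xs=np.where(m[v,215:380])[0]+215; L.append(plane(W,(xs[0],v),.018)); R_.append(plane(W,(xs[-1]+1,v),.018))
L=np.array(L);R_=np.array(R_)
for e in(L,R_): 
    p=np.polyfit(e[:,0],e[:,1],1); print("yaw",np.degrees(np.arctan(p[0])),"y at x=.5",np.polyval(p,.5), np.std(e[:,1]-np.polyval(p,e[:,0])))
xs=[plane(W,(u,np.where(m[:230,u])[0][-1]+1),.018) for u in (240,260,280,330,350)]
print("back edge",np.array(xs))
E
```

```text
[295.7247 221.5869] 1276.0 (286, 187, 21, 71)
(array([0.4032, 0.1154, 0.0829]), [np.float64(0.00011840826211448768), np.float64(0.0001184082621144366)]) (array([0.4034, 0.1156, 0.0828]), [np.float64(0.00030896368930690175), np.float64(0.00026305661513820747), np.float64(0.0004974109378039022)]) (array([0.4042, 0.1159, 0.0842]), [np.float64(0.0002603428453493927), np.float64(0.0002603428453494373)])
133 296.0 252 [0.3755 0.1054 0.0956]
54 296.0 192 [0.4324 0.1261 0.0715]
yaw 20.402190190321765 y at x=.5 0.2359629681916652 0.00051426535661529
yaw 20.43023434237188 y at x=.5 0.06650359490167917 0.00036209668608390265
back edge [[0.3983 0.1864 0.018 ]
 [0.4097 0.1632 0.018 ]
 [0.4174 0.1387 0.018 ]
 [0.442  0.0797 0.018 ]
 [0.4485 0.0547 0.018 ]]
```

Call:
arm_command:
  travel:
    - [-0.02, -0.028, -0.03]
    - [-0.047, -0.056, -0.1]
    - [-0.047, -0.056, -0.18]
    - [-0.047, -0.056, -0.25]
    - [-0.047, -0.056, -0.3]
    - [-0.047, -0.056, -0.318]
    - [-0.047, -0.056, -0.318]
    - [-0.047, -0.056, -0.318]
  delta_rot:
    - [0, 0, 0]
    - [0, 0, 0]
    - [0, 0, 0]
    - [0, 0, 0]
    - [0, 0, 0]
    - [0, 0, 0]
    - [0, 0, 0]
    - [0, 0, 0]

```text
time_s: 2.65
tcp_pos: [0.3956, 0.113, 0.0875]
eef_rot: [-180.0, -0.1, 20.3]
contact_force: [-0.4, 0.9, 1.1]
gripper_width: 0.0876
gripper_force: 0.0
```

Call:
arm_command:
  travel:
    - [0, 0, 0]
    - [0, 0, 0]
    - [0, 0, 0]
    - [0, 0, 0]
    - [0, 0, 0]
    - [0, 0, 0]
    - [0, 0, 0]
    - [0, 0, 0]
  delta_rot:
    - [0, 0, 0]
    - [0, 0, 0]
    - [0, 0, 0]
    - [0, 0, 0]
    - [0, 0, 0]
    - [0, 0, 0]
    - [0, 0, 0]
    - [0, 0, 0]
  grip: 0.1
  newtons: 12

```text
time_s: 3.65
tcp_pos: [0.395, 0.1121, 0.0865]
eef_rot: [180.0, 0.0, 20.3]
contact_force: [2.3, -2.7, -0.3]
gripper_width: 0.0217
gripper_force: 12.0
```

```bash
python3 - <<'E'
import numpy as np
np.set_printoptions(precision=3,suppress=True)
u=np.array([.937,.3486]);
for a in list(np.arange(0,1.5,.1))+[1.53,1.57]:
    p=a+.31; s=.105*(np.cos(.31)-np.cos(p)); print(round(a,2),np.array([*(s*u),.105*(np.sin(p)-np.sin(.31))])/.5)
E
```

```text
0.0 [0. 0. 0.]
0.1 [0.007 0.003 0.02 ]
0.2 [0.016 0.006 0.038]
0.3 [0.026 0.01  0.056]
0.4 [0.038 0.014 0.073]
0.5 [0.052 0.019 0.088]
0.6 [0.067 0.025 0.102]
0.7 [0.083 0.031 0.114]
0.8 [0.1   0.037 0.124]
0.9 [0.118 0.044 0.132]
1.0 [0.137 0.051 0.139]
1.1 [0.156 0.058 0.143]
1.2 [0.175 0.065 0.146]
1.3 [0.195 0.073 0.146]
1.4 [0.215 0.08  0.144]
1.53 [0.24  0.089 0.138]
1.57 [0.247 0.092 0.136]
```

Call:
arm_command:
  travel:
    - [0.007, 0.003, 0.02]
    - [0.016, 0.006, 0.038]
    - [0.026, 0.01, 0.056]
    - [0.038, 0.014, 0.073]
    - [0.052, 0.019, 0.088]
    - [0.067, 0.025, 0.102]
    - [0.083, 0.031, 0.114]
    - [0.1, 0.037, 0.124]
    - [0.1, 0.037, 0.124]
  delta_rot:
    - [0, 0, 0]
    - [0, 0, 0]
    - [0, 0, 0]
    - [0, 0, 0]
    - [0, 0, 0]
    - [0, 0, 0]
    - [0, 0, 0]
    - [0, 0, 0]
    - [0, 0, 0]

```text
time_s: 4.78
tcp_pos: [0.4465, 0.1313, 0.1494]
eef_rot: [180.0, -0.1, 20.3]
contact_force: [-0.7, -4.7, 1.1]
gripper_width: 0.022
gripper_force: 12.0
```

Call:
arm_command:
  travel:
    - [0.018, 0.007, 0.008]
    - [0.037, 0.014, 0.015]
    - [0.056, 0.021, 0.019]
    - [0.075, 0.028, 0.022]
    - [0.095, 0.036, 0.022]
    - [0.115, 0.043, 0.02]
    - [0.128, 0.048, 0.017]
    - [0.14, 0.052, 0.014]
    - [0.147, 0.055, 0.012]
    - [0.147, 0.055, 0.012]
    - [0.147, 0.055, 0.012]
  delta_rot:
    - [0, 0, 0]
    - [0, 0, 0]
    - [0, 0, 0]
    - [0, 0, 0]
    - [0, 0, 0]
    - [0, 0, 0]
    - [0, 0, 0]
    - [0, 0, 0]
    - [0, 0, 0]
    - [0, 0, 0]
    - [0, 0, 0]

```text
time_s: 6.15
tcp_pos: [0.5205, 0.1588, 0.1555]
eef_rot: [180.0, -0.2, 20.3]
contact_force: [4.5, -5.3, 1.9]
gripper_width: 0.0218
gripper_force: 12.0
```

```bash
python3 - <<'E'
from plant import r, viewer
import cv2, numpy as np
s=r.get_state(); print(s["tcp_pos"],s["contact_force"])
p=s["tcp_pos"]; u=np.array([.937,.3486]); 
print("angle",np.arctan2(p[2]-.055,.509-p[:2]@u)-.31, "rad",np.hypot(p[2]-.055,.509-p[:2]@u))
cv2.imwrite("pics/s1.png",cv2.resize(viewer.capture("scene")["img"][140:320,240:460,::-1],None,fx=3,fy=3))
E
```

```text
[0.52051128 0.15876543 0.15545712] [ 4.46391364 -5.26205566  1.85468477]
angle 1.5877250745945743 rad 0.10607561969228052
```

View pics/s1.png

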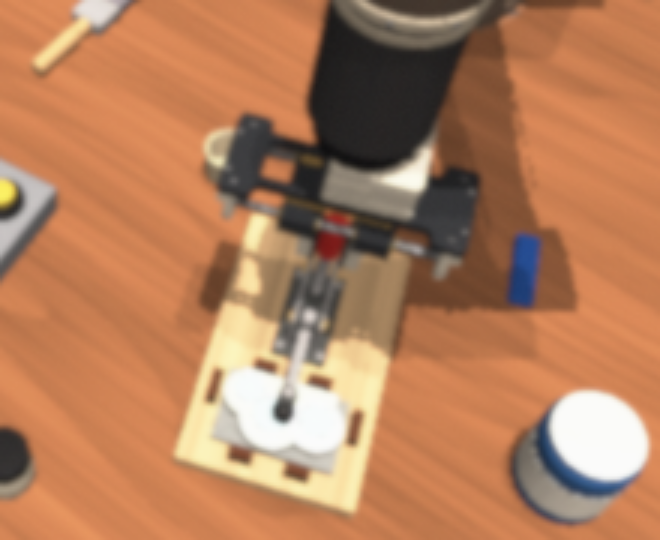

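The crop shows the arm level with its black pad on the cloud at (284,408), and the red grip between the fingers at (332,235). I'll push slightly further to confirm it is at the stop.

Call:
arm_command:
  travel:
    - [0.006, 0.002, -0.001]
    - [0.01, 0.004, -0.002]
    - [0.01, 0.004, -0.002]
  delta_rot:
    - [0, 0, 0]
    - [0, 0, 0]
    - [0, 0, 0]

```text
time_s: 6.58
tcp_pos: [0.5239, 0.16, 0.1544]
eef_rot: [180.0, -0.0, 20.3]
contact_force: [-2.9, -7.3, 6.8]
gripper_width: 0.0215
gripper_force: 12.0
```

Call:
arm_command:
  travel:
    - [0, 0, 0]
    - [0, 0, 0]
    - [0, 0, 0]
    - [0, 0, 0.01]
    - [0, 0, 0.06]
    - [0, 0, 0.13]
    - [0, 0, 0.2]
    - [0, 0, 0.2]
  delta_rot:
    - [0, 0, 0]
    - [0, 0, 0]
    - [0, 0, 0]
    - [0, 0, 0]
    - [0, 0, 0]
    - [0, 0, 0]
    - [0, 0, 0]
    - [0, 0, 0]
  grip: 0.8

```text
time_s: 7.58
tcp_pos: [0.5249, 0.1611, 0.257]
eef_rot: [-179.9, -0.3, 20.3]
contact_force: [-0.1, 0.1, -1.1]
gripper_width: 0.0705
gripper_force: 0.0
```

Call:
arm_command:
  travel:
    - [0, -0.07, 0]
    - [0.02, -0.18, 0]
    - [0.03, -0.3, 0]
    - [0.04, -0.42, 0]
    - [0.05, -0.54, 0]
    - [0.06, -0.64, 0]
    - [0.07, -0.7, 0]
    - [0.07, -0.7, 0]
    - [0.07, -0.7, 0]
  delta_rot:
    - [0, 0, 0]
    - [0, 0, 0]
    - [0, 0, 0]
    - [0, 0, 0]
    - [0, 0, 0]
    - [0, 0, 0]
    - [0, 0, 0]
    - [0, 0, 0]
    - [0, 0, 0]
  grip: 0

```text
time_s: 8.7
tcp_pos: [0.5582, -0.1893, 0.2531]
eef_rot: [-180.0, 0.0, 20.2]
contact_force: [-0.8, 0.7, 0.2]
gripper_width: 0.0009
gripper_force: 0.0
```

```bash
python3 - <<'E'
from plant import r, viewer
import pickle; from h import *
np.set_printoptions(precision=4,suppress=True)
s=r.get_state(); c=viewer.capture("wrist"); pickle.dump((s,c),open("w1.pkl","wb")); W=wcam(s,c)
print(s["time_s"],s["tcp_pos"],s["eef_rot"],s["gripper_width"])
cv2.imwrite("pics/w1.png",c["img"][:,:,::-1])
cs=viewer.capture("scene"); cv2.imwrite("pics/s2.png",cv2.resize(cs["img"][160:320,280:400,::-1],None,fx=3.5,fy=3.5))
col={"red":([0,150,90],[4,255,255]),"yellow":([24,150,120],[34,255,255]),"green":([50,120,80],[80,255,255])}
for k in col:
    for b in blobs(c["img"],*col[k],(0,0,560,420),150)[:3]: print(k,b[0],b[1],cv2.boundingRect(b[2]),plane(W,b[0],.062))
E
```

```text
8.7 [ 0.5582 -0.1893  0.2531] [-179.9686    0.0326   20.2387] 0.0009109842342166436
red [305.7075 151.1567] 469.0 (294, 139, 25, 25) [ 0.6162 -0.2     0.062 ]
yellow [253.2937 137.436 ] 407.5 (242, 126, 24, 24) [ 0.61   -0.1405  0.062 ]
green [356.9809 163.3113] 470.0 (345, 151, 25, 26) [ 0.6237 -0.259   0.062 ]
```

View pics/w1.png

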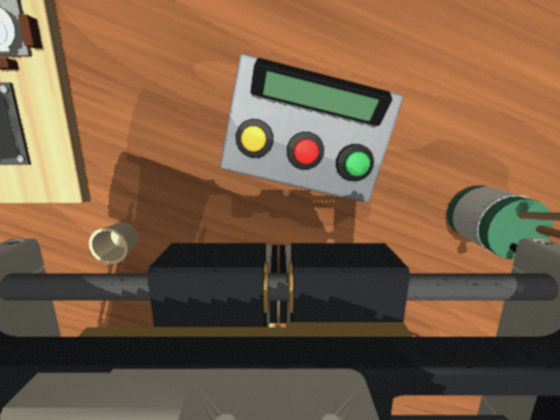

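View pics/s2.png

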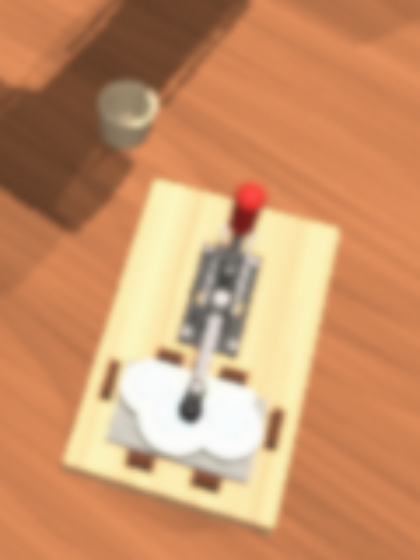

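The wrist view shows yellow (253,137), red (306,151) and green (357,163), with the fingers shut. The scene crop shows the clamp still locked after release. Now I'll move above yellow.

Call:
arm_command:
  travel:
    - [0.05, 0.05, 0]
    - [0.102, 0.098, -0.05]
    - [0.102, 0.098, -0.14]
    - [0.102, 0.098, -0.24]
    - [0.102, 0.098, -0.3]
    - [0.102, 0.098, -0.316]
    - [0.102, 0.098, -0.316]
  delta_rot:
    - [0, 0, 0]
    - [0, 0, 0]
    - [0, 0, 0]
    - [0, 0, 0]
    - [0, 0, 0]
    - [0, 0, 0]
    - [0, 0, 0]

```text
time_s: 9.68
tcp_pos: [0.6099, -0.1401, 0.0961]
eef_rot: [180.0, -0.0, 20.3]
contact_force: [0.8, 0.4, 0.9]
gripper_width: 0.0004
gripper_force: 0.0
```

Call:
arm_command:
  travel:
    - [0, 0, -0.02]
    - [0, 0, -0.03]
    - [0, 0, -0.038]
    - [0, 0, -0.043]
    - [0, 0, -0.043]
    - [0, 0, -0.043]
  delta_rot:
    - [0, 0, 0]
    - [0, 0, 0]
    - [0, 0, 0]
    - [0, 0, 0]
    - [0, 0, 0]
    - [0, 0, 0]

```text
time_s: 10.42
tcp_pos: [0.6099, -0.1406, 0.0753]
eef_rot: [180.0, -0.1, 20.3]
contact_force: [-3.2, 1.6, 8.9]
gripper_width: 0.0007
gripper_force: 4.6
```

Call:
arm_command:
  travel:
    - [0, 0, -0.003]
    - [0, 0, -0.003]
  delta_rot:
    - [0, 0, 0]
    - [0, 0, 0]

```text
time_s: 10.68
tcp_pos: [0.6099, -0.1406, 0.075]
eef_rot: [179.9, -0.1, 20.3]
contact_force: [-7.3, 3.7, 19.7]
gripper_width: 0.0003
gripper_force: 9.6
```

Call:
arm_command:
  travel:
    - [0, 0, 0.03]
    - [0, 0, 0.08]
    - [0.01, -0.08, 0.09]
    - [0.02, -0.17, 0.09]
    - [0.028, -0.228, 0.09]
    - [0.028, -0.238, 0.07]
    - [0.028, -0.238, 0.046]
    - [0.028, -0.238, 0.046]
  delta_rot:
    - [0, 0, 0]
    - [0, 0, 0]
    - [0, 0, 0]
    - [0, 0, 0]
    - [0, 0, 0]
    - [0, 0, 0]
    - [0, 0, 0]
    - [0, 0, 0]

```text
time_s: 11.68
tcp_pos: [0.6224, -0.2587, 0.0939]
eef_rot: [-179.9, 0.1, 20.3]
contact_force: [-0.4, 0.3, -0.0]
gripper_width: 0.0001
gripper_force: 0.0
```

Call:
arm_command:
  travel:
    - [0, 0, -0.02]
    - [0, 0, -0.03]
    - [0, 0, -0.038]
    - [0, 0, -0.042]
    - [0, 0, -0.042]
    - [0, 0, -0.042]
  delta_rot:
    - [0, 0, 0]
    - [0, 0, 0]
    - [0, 0, 0]
    - [0, 0, 0]
    - [0, 0, 0]
    - [0, 0, 0]

```text
time_s: 12.42
tcp_pos: [0.6236, -0.2593, 0.0753]
eef_rot: [-180.0, -0.0, 20.3]
contact_force: [-2.8, 3.5, 5.6]
gripper_width: 0.0003
gripper_force: 3.2
```

Call:
arm_command:
  travel:
    - [0, 0, -0.004]
    - [0, 0, -0.004]
  delta_rot:
    - [0, 0, 0]
    - [0, 0, 0]

```text
time_s: 12.68
tcp_pos: [0.6237, -0.2593, 0.0751]
eef_rot: [180.0, -0.1, 20.3]
contact_force: [-5.2, 7.6, 18.4]
gripper_width: 0.0002
gripper_force: 9.0
```

Call:
arm_command:
  travel:
    - [0, 0, 0.03]
    - [0, 0, 0.12]
    - [0, 0, 0.24]
    - [0, 0, 0.36]
    - [0, 0, 0.36]
  delta_rot:
    - [0, 0, 0]
    - [0, 0, 0]
    - [0, 0, 0]
    - [0, 0, 0]
    - [0, 0, 0]

```text
time_s: 13.3
tcp_pos: [0.626, -0.2608, 0.2595]
eef_rot: [179.6, -0.5, 20.3]
contact_force: [0.9, 1.0, -0.8]
gripper_width: 0.0005
gripper_force: 0.0
```

Call:
arm_command:
  travel:
    - [-0.02, 0.1, 0]
    - [-0.05, 0.22, 0]
    - [-0.08, 0.34, 0]
    - [-0.11, 0.46, 0]
    - [-0.14, 0.58, 0]
    - [-0.17, 0.7, 0]
    - [-0.19, 0.79, 0]
    - [-0.206, 0.837, 0]
    - [-0.206, 0.837, 0]
    - [-0.206, 0.837, 0]
  delta_rot:
    - [0, 0, 0]
    - [0, 0, 0]
    - [0, 0, 0]
    - [0, 0, 0]
    - [0, 0, 0]
    - [0, 0, 0]
    - [0, 0, 0]
    - [0, 0, 0]
    - [0, 0, 0]
    - [0, 0, 0]
  grip: 0.8

```text
time_s: 14.55
tcp_pos: [0.5205, 0.1584, 0.2523]
eef_rot: [180.0, 0.0, 20.3]
contact_force: [-0.9, 0.1, -0.1]
gripper_width: 0.0702
gripper_force: 0.0
```

Descend 97 mm and close.

Call:
arm_command:
  travel:
    - [0, 0, -0.04]
    - [0, 0, -0.1]
    - [0, 0, -0.15]
    - [0, 0, -0.18]
    - [0, 0, -0.194]
    - [0, 0, -0.194]
    - [0, 0, -0.194]
  delta_rot:
    - [0, 0, 0]
    - [0, 0, 0]
    - [0, 0, 0]
    - [0, 0, 0]
    - [0, 0, 0]
    - [0, 0, 0]
    - [0, 0, 0]

```text
time_s: 15.42
tcp_pos: [0.521, 0.159, 0.1564]
eef_rot: [-180.0, -0.1, 20.3]
contact_force: [0.8, -0.1, 0.3]
gripper_width: 0.0705
gripper_force: 0.0
```

Call:
arm_command:
  travel:
    - [0, 0, 0]
    - [0, 0, 0]
    - [0, 0, 0]
    - [0, 0, 0]
    - [0, 0, 0]
    - [0, 0, 0]
    - [0, 0, 0]
    - [0, 0, 0]
  delta_rot:
    - [0, 0, 0]
    - [0, 0, 0]
    - [0, 0, 0]
    - [0, 0, 0]
    - [0, 0, 0]
    - [0, 0, 0]
    - [0, 0, 0]
    - [0, 0, 0]
  grip: 0.1
  newtons: 15

```text
time_s: 16.42
tcp_pos: [0.5205, 0.1586, 0.1556]
eef_rot: [180.0, 0.0, 20.3]
contact_force: [0.1, -1.9, 0.3]
gripper_width: 0.0216
gripper_force: 15.0
```

Call:
arm_command:
  travel:
    - [-0.012, -0.005, 0.004]
    - [-0.032, -0.012, 0.008]
    - [-0.052, -0.019, 0.01]
    - [-0.072, -0.027, 0.01]
    - [-0.091, -0.034, 0.007]
    - [-0.11, -0.041, 0.003]
    - [-0.129, -0.048, -0.004]
    - [-0.147, -0.055, -0.012]
    - [-0.147, -0.055, -0.012]
  delta_rot:
    - [0, 0, 0]
    - [0, 0, 0]
    - [0, 0, 0]
    - [0, 0, 0]
    - [0, 0, 0]
    - [0, 0, 0]
    - [0, 0, 0]
    - [0, 0, 0]
    - [0, 0, 0]

```text
time_s: 17.55
tcp_pos: [0.4459, 0.1309, 0.1495]
eef_rot: [-180.0, 0.1, 20.3]
contact_force: [-2.0, -2.5, 5.3]
gripper_width: 0.0218
gripper_force: 15.0
```

Call:
arm_command:
  travel:
    - [-0.017, -0.006, -0.01]
    - [-0.033, -0.012, -0.022]
    - [-0.048, -0.018, -0.036]
    - [-0.062, -0.023, -0.051]
    - [-0.074, -0.027, -0.068]
    - [-0.084, -0.031, -0.086]
    - [-0.093, -0.034, -0.104]
    - [-0.1, -0.037, -0.122]
    - [-0.1, -0.037, -0.124]
    - [-0.1, -0.037, -0.124]
  delta_rot:
    - [0, 0, 0]
    - [0, 0, 0]
    - [0, 0, 0]
    - [0, 0, 0]
    - [0, 0, 0]
    - [0, 0, 0]
    - [0, 0, 0]
    - [0, 0, 0]
    - [0, 0, 0]
    - [0, 0, 0]

```text
time_s: 18.8
tcp_pos: [0.3963, 0.1124, 0.0871]
eef_rot: [180.0, 0.1, 20.2]
contact_force: [-4.6, -2.5, 4.0]
gripper_width: 0.0215
gripper_force: 15.0
```

Open, rise, and look.

Call:
arm_command:
  travel:
    - [0, 0, 0]
    - [0, 0, 0]
    - [0, 0, 0]
    - [0, 0, 0]
    - [0, 0, 0.01]
    - [0, 0, 0.08]
    - [0, 0, 0.18]
    - [0, 0, 0.3]
    - [0, 0, 0.3]
    - [0, 0, 0.3]
  delta_rot:
    - [0, 0, 0]
    - [0, 0, 0]
    - [0, 0, 0]
    - [0, 0, 0]
    - [0, 0, 0]
    - [0, 0, 0]
    - [0, 0, 0]
    - [0, 0, 0]
    - [0, 0, 0]
    - [0, 0, 0]
  grip: 0.9

```text
time_s: 20.05
tcp_pos: [0.3967, 0.1127, 0.2377]
eef_rot: [-180.0, -0.0, 20.3]
contact_force: [0.6, 0.1, -0.8]
gripper_width: 0.0789
gripper_force: 0.0
```

```bash
python3 - <<'E'
from plant import r, viewer
import pickle; from h import *
np.set_printoptions(precision=4,suppress=True)
s=r.get_state(); c=viewer.capture("wrist"); W=wcam(s,c); print(s["tcp_pos"],s["contact_force"])
b=blobs(c["img"],[0,150,60],[6,255,255],(200,150,400,300))
for q in b[:2]: print(q[0],q[1],plane(W,q[0],.083))
S=viewer.capture("scene")["img"]
cv2.imwrite("pics/s3.png",np.hstack([cv2.resize(S[160:320,280:400,::-1],(420,560)),cv2.resize(c["img"][:,160:420,::-1],(347,560))]))
E
```

```text
[0.3967 0.1127 0.2377] [ 0.5581  0.1375 -0.7641]
[278.192  196.4707] 1439.0 [0.4035 0.1159 0.083 ]
```

View pics/s3.png

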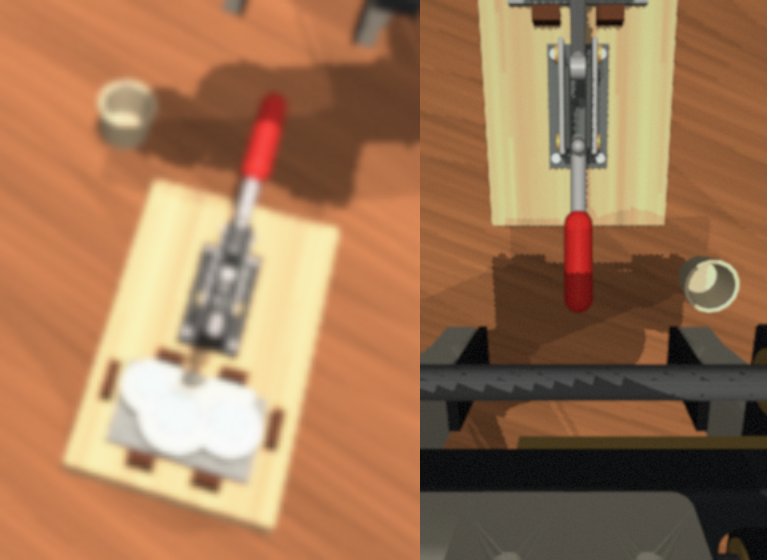

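The picture shows the handle fully back, with the grip at its start position (scene crop (264,137)). The clamp is up, and the cloud lies free and flat in its nest at (190,410).

```bash
python3 -c "
from plant import close_job
print(close_job())"
```

```text
the job is handed in; nothing more can be done
None
```

I locked the clamp on the cloud, pressed the yellow key and then the green key fully down while it was locked, then swung the handle fully back, leaving the cloud free and flat in its nest; the job is handed in at about 20 s, and no verdict was shown.

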